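# Hold the chilled flask down in the touch mixer

## Robot

A 6-joint arm with a two-finger parallel gripper is mounted at the origin on the work surface. World frame = base frame: x ahead of the robot, y to its left, z up, the work surface at z = 0. Lengths are in m, angles in rad, forces in N, time in s.
With the tool pointing down it reaches from about 0.25 to 0.725 m from the base axis. Payload 4 kg.
Tool frame: the origin (TCP) lies midway between the tips of the shut fingers; the grasp point (between the pads) lies 19 mm behind it; z points along the fingers, y is the direction in which the jaws open and shut (so a half turn about z gives the same grasp; the last joint's range is limited). The gripper opens to 85 mm and grips with 20 to 120 N. Pads are 22 mm wide; open, the fingers measure 114 mm over their backs; the gripper's body (76 mm by 85 mm) begins 54 mm behind the grasp point. The pads swing forward as they close: fully open they stand 13 mm farther back than shut.
Start: joints at [1.194, 0.241, 0.005, 1.335, 0, 1.571], TCP at [0.184, 0.465, 0.204] pointing down, gripper open.
Joint ranges: [-2.72, 2.72], [-1.05, 1.87], [-1.09, 1.28], [-1.99, 2.15], [-1.42, 1.44], [-3.14, 3.14]. Speed limits (rad/s): [2.79, 2.79, 3.14, 3.14, 3.14, 3.14].

## Interface

Orientations are given as a unit quaternion [x, y, z, w].
In Python, from workcell import bot, eyes, job gives the robot as it stands.
- The arm moves only by the shell command python3 -m crank 'ROWS'. ROWS is a JSON object of lists of equal length, an entry for each row: "dr": the turn, a rotation vector about the tool's x, y, z in rad, a list of three; "travel": the shift along the tool's x, y, z in m, a list of three; "hand": the finger opening in m, from 0 to 0.0854. In form: {"dr": [[wx, wy, wz], ...], "travel": [[x, y, z], ...], "hand": [hand, ...]}. A call has 1 to 10 rows; each row is the pose to reach, as a shift and turn from the pose commanded when the call began, along the tool's axes at that moment; what a row does not reach only later rows make up. A row lasts 1/8 s, in which the tool goes at most 62.5 mm and 10.7 degrees, less where a joint would pass 70% of its speed; a pose out of reach is approached as far as the arm can. A call with a gripper value outside its range is refused whole. The fingers move at their own pace and stop on an object; the grip force is fixed at half the most. Time passes only in rows, so rows that repeat a pose let the fingers close. It gives the time, the measured TCP pose, the force and the opening at its end, in the units of the state.
- bot.get_obs(): the state, without advancing time (a new reading comes with each control period).
- eyes.camera(name): name is "scene" or "top"; returns a dict with "color" (400x640x3 uint8, red, green, blue), "K" (3x3 intrinsics, pixels), "D" ([k1, k2, p1, p2, k3] as OpenCV has them; the pictures are not rectified), "R" (3x3) and "t" (3): a world point X has camera coordinates R X + t. Camera axes: x right, y down, z forward; pixel columns grow to the right and rows downward; lengths in m; the calibration is good to about 2 mm. A picture is of the moment at which its call begins. There is no depth.
- job.job_done(): hands the job in, once; it reports no verdict.
The state is a dict: "clock": time; "joint_pos": joint angles; "joint_vel": joint speeds; "tau": joint torques, N m; "eef_pos": TCP position; "tool_rot": TCP orientation; "ft_force": force on the tool from outside, world axes, zero at the start; "ft_torque": the same for the moment, N m; "grip_width": finger opening in m.
Only numpy, scipy, OpenCV 4.12 (cv2) and the standard library are available. Lean on these libraries where they do the work, as an engineer would, in place of code of your own. Each camera call takes 0.05 s, during which the arm holds its last target.

## Task

Lift the white lid straight off the bench cooler by its knob and set it down, not dropped, on its rim on a clear piece of bench. Then take out the amber flask with the blue cap, seat it upright in the rubber ring of the touch mixer and press it down until the sprung ring is fully down, and finish like that, still holding the flask pressed down so that the mixer runs. Keep the flask upright throughout and leave everything else on the bench where it stands.

Things in the scene. Friction and masses are not known exactly. Their poses are not given: they have to be found in the camera images.
- cooler: Bench cooler: round grey gel-filled base with a blue centre, 153 mm across, fixed to the bench; origin at the centre of its underside, z up. Its flat outer deck (where the lid's rim rests) is 50 mm high, and the blue boss inside the lid is 116 mm across and rises to 54 mm. A round well 72 mm wide in the middle holds the flask, bulb half sunk, standing upright
- lid: Loose deep white lid of the cooler, an upside-down cup 132 mm across and 87 mm tall without the knob, walls 4.5 mm, about 0.2 kg; origin at the centre of its open rim (the underside), z up along its axis. At the start it stands on the cooler (origin 50 mm above the bench) over the flask, and must go up more than 80 mm, straight, before its rim clears the flask's cap. Out to 0.82 m ahead of the robot and 0.6 m to its sides, only the things listed here stand on the bench
- lid_knob (a point): Centre of the black round knob on the lid, on the lid's axis, 111 mm above its rim: 30 mm in diameter, 24 mm tall (12 mm above and below this point), standing 12 mm clear of the lid's top on a 20 mm stem
- flask: Round-bottomed amber glass flask with a blue screw cap, closed, about 0.15 kg, 108 mm tall; origin at the bottom of its bulb, z up along its neck. Bulb 64 mm in diameter, neck 25 mm, cap 34 mm. At the start it stands upright in the cooler under the lid, its bottom 17 mm and its cap's top 125 mm above the bench
- flask_cap (a point): Centre of the flask's blue cap, on its axis, 95 mm above its bottom: 34 mm in diameter, 26 mm tall (13 mm above and below this point); below it the neck is narrower (25 mm), the bulb begins 32 mm below this point
- flask_bulb (a point): Centre of the flask's round bulb, on its axis, 32 mm above its bottom and 63 mm below the centre of its cap
- mixer: Touch mixer: white housing, 130 mm wide (its y), from 100 mm ahead (-x, sloping panel with dial and rocker) to 65 mm behind (+x) its origin, 98 mm high, fixed; origin under the axis of the head, z up. On it stands the sprung head: a black rubber ring cup with a red top face, 74 mm across, opening 52 mm, its rim 135 mm above the bench when up. A round bulb sits on the ring's edge
- mixer_seat (a point): Where the centre of the flask's bulb comes to lie when the flask sits in the mixer's ring: on the head's axis, 18.7 mm above the ring's rim (153.7 mm above the bench with the head up); goes down with the head
- mixer_head (a joint): How far the mixer's sprung head is pressed down, in m: 0 up, 0.010 fully down on its stop. The spring returns it; it begins to sink at about 4 N (the flask alone does not move it) and takes about 10 N fully down, the flask's weight included
- puck: Crystal sample puck, aluminium disc with dark top, 66 mm across, 28 mm high, loose; origin at the centre of its underside. Bystander
- beaker: Glass beaker, 66 mm across the rim, 75 mm high, loose; origin at the centre of its underside. Bystander
- bottle: White reagent bottle with red cap and paper label, 58 mm across, 115 mm high, loose; origin at the centre of its underside. Bystander
- can: Small metal can with green label, 64 mm across, 105 mm high, loose; origin at the centre of its underside. Bystander
- well_plate: Clear crystallisation plate, 127 (its x) x 85 x 14 mm, lying flat, loose; origin at the centre of its underside. Bystander
- driver: Screwdriver with yellow handle lying along its x, within 95 mm of its origin, 35 mm high at most, loose; origin at the middle of its length, underside. Bystander
- vial_rack: Aluminium rack of capped vials, 66 (its x) x 140 (its y) x 63 mm, fixed; origin at the centre of its underside. Bystander
Not all that is in view belongs to the job. What is shaped like the lid but purple or turquoise is not meant.

How it is judged:
On the way, in this order (a step that is already met when the one before it is completed fails the run):
1. the lid stands on the bench on its rim, released and at rest, the flask still upright in the cooler (height (world z) of lid below 0.008 m and angle between lid's own z axis and vertical below 0.1 rad and contact force between the fingers and lid below 0.05 N and linear speed of lid below 0.02 m/s and height (world z) of flask below 0.03 m and horizontal distance between flask and cooler below 0.01 m), for 0.2 s.
2. the flask is lifted out of the cooler in the gripper (z of flask in the frame of cooler above 0.075 m and contact force between the fingers and flask above 0.5 N), for 0.1 s.
At the end, for the whole second after the job is handed in: Flask in the mixer's ring (bulb centre within 6 mm of its seat), upright within 0.15 rad, at rest, held by the gripper and pressing the head down over 8 of its 10 mm with over 5 N; lid released on its rim on the bench (rim below 8 mm, tilt under 0.1 rad) (value of joint mixer_head above 0.008 m and distance between flask_bulb and mixer_seat below 0.006 m and angle between flask's own z axis and vertical below 0.15 rad and contact force between the fingers and flask above 1 N and contact force between flask and mixer above 5 N and linear speed of each of flask, lid below 0.02 m/s and height (world z) of lid below 0.008 m and angle between lid's own z axis and vertical below 0.1 rad and contact force between the fingers and lid below 0.05 N); the arm keeps its last pose, push and grip.
It fails at once if a bystander is moved by more than 20 mm (distance of any of puck, beaker, bottle, can, well_plate, driver from where it was at the start of the episode above 0.02 m).
It fails at once if the flask is tipped by more than 0.5 rad (angle between flask's own z axis and vertical above 0.5 rad).
It fails at once if the lid is let go more than 25 mm above the bench, away from the cooler (height (world z) of lid above 0.025 m and horizontal distance between lid and cooler above 0.05 m and contact force between anything else and lid below 0.01 N).
It also fails if it takes over 64 s, if anything falls off the work surface, if the arm or the gripper's body presses on something with over 40 N, if the wrist force passes 120 N, or if a joint passes its speed limit or range.

## Working session

There is one attempt and no reset: what is moved stays moved. The work goes in short steps, Python scripts to look and compute and a shell command to move; the robot and the scene stay as the last step left them, time stands still between calls to the robot, and variables do not carry over. Pictures are saved under pics/ and viewed, and the job is handed in when it is done.

```bash
ls; mkdir -p pics
python3 - <<'E'
from workcell import bot, eyes
import cv2
print(bot.get_obs())
for n in("scene","top"):
    c=eyes.camera(n); cv2.imwrite(f"pics/{n}0.png",c["color"][:,:,::-1]); print(n,c["K"],c["D"],c["R"],c["t"])
E
```

```text
pics
{'clock': 0.0, 'joint_pos': array([1.19399377e+00, 2.41411479e-01, 3.70429100e-03, 1.33519218e+00,
       8.63947822e-06, 1.57077344e+00]), 'joint_vel': array([ 1.39277480e-03,  3.42465573e-04,  1.05933726e-03, -4.81848319e-05,
        4.51987822e-04,  1.60001554e-03]), 'tau': array([-1.37561612e-03, -3.72317255e+01,  2.52409029e+01,  1.69457216e-02,
       -1.53241735e-04, -3.91688149e-07]), 'eef_pos': array([0.18371586, 0.46427681, 0.20330616]), 'tool_rot': array([ 1.87277362e-01,  9.82306512e-01, -1.03210461e-03, -2.01193441e-04]), 'ft_force': array([ 0.39826073,  0.00750015, -0.07837305]), 'ft_torque': array([-0.01720746, -0.00517012,  0.036055  ]), 'grip_width': 0.08551090002908962}
scene [[482.06226848   0.         318.37250802]
 [  0.         482.06226848 198.67530311]
 [  0.           0.           1.        ]] [-0.06277643  0.          0.          0.          0.        ] [[ 0.56404005  0.82566575 -0.01161383]
 [ 0.69653136 -0.48328404 -0.53035894]
 [-0.44351199  0.29105428 -0.84769365]] [-0.28463316 -0.32196188  1.79857779]
top [[390.71532426   0.         320.13457091]
 [  0.         390.71532426 201.44459089]
 [  0.           0.           1.        ]] [0.0067855 0.        0.        0.        0.       ] [[-9.16544816e-03 -9.99957959e-01 -2.71799806e-04]
 [-9.86401619e-01  9.08579762e-03 -1.64101477e-01]
 [ 1.64097047e-01 -1.23595981e-03 -9.86443425e-01]] [0.01223003 0.57451498 1.51176391]
```

View pics/scene0.png

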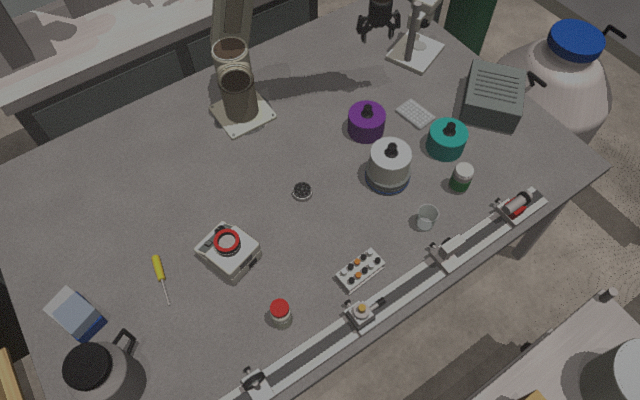

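View pics/top0.png

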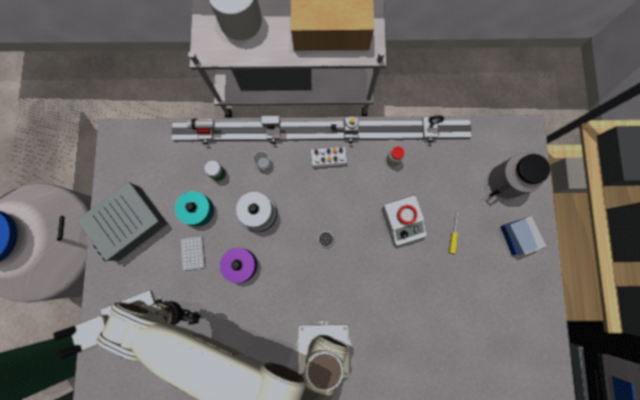

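The white lid is at scene (390,160) and top (256,211). The purple lid at top (238,265) and the turquoise one at top (193,208) are decoys. The mixer's red ring is at top (407,214) and scene (227,241). I'll confirm with enlarged crops and measure.

```bash
cat > h.py <<'E'
import numpy as np, cv2
from workcell import bot, eyes
def ray(c,uv):
    p=cv2.undistortPoints(np.array([[uv]],float),c["K"],c["D"])[0,0]
    R=np.array(c["R"]);t=np.array(c["t"]); o=-R.T@t; d=R.T@np.array([p[0],p[1],1]); return o,d/np.linalg.norm(d)
def plane(c,uv,z):
    o,d=ray(c,uv); return o+d*(z-o[2])/d[2]
def tri(c1,u1,c2,u2):
    (o1,d1),(o2,d2)=ray(c1,u1),ray(c2,u2)
    s=np.linalg.lstsq(np.c_[d1,-d2],o2-o1,rcond=None)[0]
    a=o1+s[0]*d1;b=o2+s[1]*d2; return (a+b)/2,np.linalg.norm(a-b)
def proj(c,X):
    return cv2.projectPoints(np.array([X],float),cv2.Rodrigues(np.array(c["R"]))[0],np.array(c["t"]),c["K"],c["D"])[0][0,0]
def blobs(m,off=(0,0),mn=15):
    n,l,s,ce=cv2.connectedComponentsWithStats(m.astype(np.uint8))
    return [(s[i,4],np.round(ce[i]+off,1),s[i,:4]+np.array([*off,0,0])) for i in range(1,n) if s[i,4]>=mn]
E
python3 - <<'E'
from h import *
s=eyes.camera("scene");t=eyes.camera("top")
a=s["color"][110:230,330:490,::-1];b=t["color"][150:300,160:300,::-1];
cv2.imwrite("pics/cs.png",np.hstack([cv2.resize(a,(400,300),interpolation=2),cv2.resize(b,(320,300),interpolation=2)]))
a=s["color"][200:290,180:280,::-1];b=t["color"][180:260,360:470,::-1];
cv2.imwrite("pics/cm.png",np.hstack([cv2.resize(a,None,fx=4,fy=4,interpolation=2)[:320],cv2.resize(b,(400,320),interpolation=2)]))
for n,c in(("s",s),("t",t)):
    h=cv2.cvtColor(c["color"],cv2.COLOR_RGB2HSV); g=c["color"].max(2)
    red=((h[...,0]<8)|(h[...,0]>172))&(h[...,1]>130)&(h[...,2]>70)
    print(n,"red",blobs(red))
    x0,y0,x1,y1=(360,130,420,200) if n=="s" else (230,185,285,240)
    print("dark",blobs(g[y0:y1,x0:x1]<60,(x0,y0),5))
    hh=c["color"][y0:y1,x0:x1].astype(int); w=(hh.min(2)>120)
    print("white",blobs(w,(x0,y0),40))
E
```

```text
s red [(np.int32(61), array([519.3, 210.3]), array([513, 206,  13,  10])), (np.int32(235), array([225.7, 239.9]), array([214, 229,  25,  23])), (np.int32(279), array([279. , 307.6]), array([270, 299,  19,  19]))]
dark [(np.int32(20), array([361.8, 134.8]), array([360, 131,   6,   8])), (np.int32(15), array([362.5, 140.7]), array([360, 139,   7,   4])), (np.int32(122), array([391. , 150.2]), array([385, 143,  12,  14])), (np.int32(100), array([374.9, 185. ]), array([366, 172,  28,  23])), (np.int32(5), array([397. , 187.6]), array([395, 187,   5,   2]))]
white [(np.int32(936), array([391. , 153.1]), array([370, 136,  43,  34]))]
t red [(np.int32(53), array([203. , 130.2]), array([197, 128,  13,   5])), (np.int32(121), array([397.5, 152.5]), array([392, 147,  12,  12])), (np.int32(115), array([406.8, 214.6]), array([398, 205,  19,  19]))]
dark [(np.int32(56), array([253.3, 208.8]), array([249, 205,   9,   9])), (np.int32(26), array([270.1, 224.9]), array([263, 219,  13,  12]))]
white [(np.int32(2335), array([254.6, 209.1]), array([230, 185,  55,  55]))]
```

View pics/cs.png

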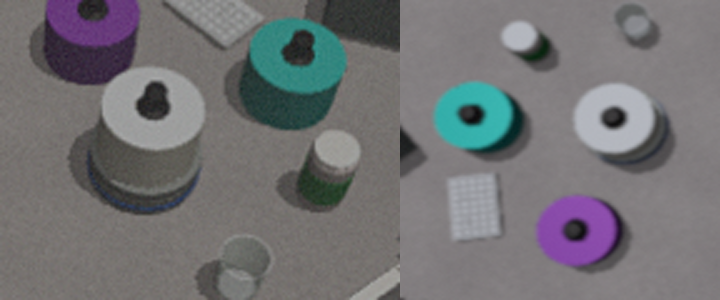

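View pics/cm.png

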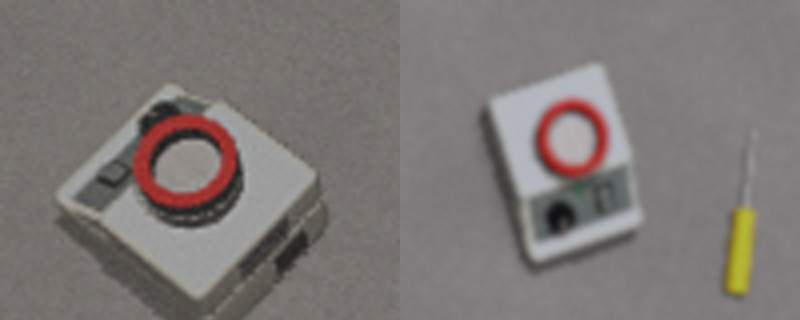

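```bash
cat > m.py <<'E'
from h import *
s=eyes.camera("scene");t=eyes.camera("top")
def ell(m):
    cs,_=cv2.findContours(m.astype(np.uint8),cv2.RETR_EXTERNAL,cv2.CHAIN_APPROX_NONE)
    k=max(cs,key=cv2.contourArea); return cv2.fitEllipse(cv2.convexHull(k))
E
python3 - <<'E'
from m import *
res={}
for n,c,roi in(("s",s,(205,220,245,262)),("t",t,(390,195,425,232))):
    h=cv2.cvtColor(c["color"],cv2.COLOR_RGB2HSV); x0,y0,x1,y1=roi
    red=((h[...,0]<8)|(h[...,0]>172))&(h[...,1]>100)&(h[...,2]>60)
    e=ell(red[y0:y1,x0:x1]); ce=np.array(e[0])+[x0,y0]; res[n]=ce
    print(n,"ring",ce,e[1:],plane(c,ce,.135))
print("tri",tri(s,res["s"],t,res["t"]))
for n,c,uv in(("s",s,(391.5,149)),("t",t,(253.3,208.8))):
    print(n,"knob",plane(c,uv,.165))
g=t["color"][180:245,225:290].min(2)
for th in(130,150,165,180):
    e=ell(g>th); print(th,e,plane(t,np.array(e[0])+[225,180],.137))
# others on the bench (approx)
for n,uv,z in(("purple",(237,265),.087),("turq",(194,208),.087),("plate",(192,253),.014),("can",(212,168),.105),("beaker",(263,160),.075),("puck",(325,239),.028),("rack",(329,156),.06),("bottle",(397.5,152.5),.115),("driver",(454,240),.02),("box",(122,222),.1),("scope",(150,300),0.02)):
    print(n,plane(t,uv,z).round(3))
E
```

```text
s ring [225.8934021  239.94583511] ((23.363262176513672, 26.217214584350586), 76.140380859375) [ 0.51095263 -0.32029484  0.135     ]
t ring [407.12271881 214.26717186] ((18.845359802246094, 19.278404235839844), 142.92880249023438) [ 0.50840853 -0.31795755  0.135     ]
tri (array([ 0.50877908, -0.31940931,  0.13060685]), np.float64(0.0009986340864113637))
s knob [0.54143901 0.25185823 0.165     ]
t knob [0.52992047 0.25286686 0.165     ]
130 ((26.696197509765625, 28.595502853393555), (34.44609069824219, 41.58812713623047), 64.85017395019531) [0.53491295 0.26369676 0.137     ]
150 ((27.898881912231445, 28.446229934692383), (33.55645751953125, 35.44396209716797), 55.47117614746094) [0.53543665 0.25920366 0.137     ]
165 ((27.9705753326416, 28.45781707763672), (32.53026580810547, 33.86223220825195), 52.566925048828125) [0.53539028 0.25893432 0.137     ]Traceback (most recent call last):
  File "<stdin>", line 13, in <module>
  File "m.py", line 5, in ell
    k=max(cs,key=cv2.contourArea); return cv2.fitEllipse(cv2.convexHull(k))
                                          ~~~~~~~~~~~~~~^^^^^^^^^^^^^^^^^^^
cv2.error: OpenCV(4.12.0) /io/opencv/modules/imgproc/src/shapedescr.cpp:361: error: (-201:Incorrect size of input array) There should be at least 5 points to fit the ellipse in function 'fitEllipseNoDirect'
```

Run:
```python
from m import *
g=s["color"][125:205,360:425].min(2)
for th in(130,150,165,175):
    try:
        e=ell(g>th); print(th,e,plane(s,np.array(e[0])+[360,125],.137))
    except Exception: pass
# predicted knob pixels
for X in([.535,.257,.161],[.53,.255,.161]): print(proj(s,X),proj(t,X))
for n,uv,z in(("purple",(237,265),.087),("turq",(194,208),.087),("plate",(192,253),.014),("can",(212,168),.105),("beaker",(263,160),.075),("puck",(325,239),.028),("rack",(329,156),.06),("bottle",(397.5,152.5),.115),("driver",(454,240),.02),("box",(122,222),.1),("scope",(150,300),0.02)):
    print(n,plane(t,uv,z).round(3))
cv2.imwrite("pics/k.png",np.hstack([cv2.resize(s["color"][130:200,355:425,::-1],(400,400),interpolation=0),cv2.resize(t["color"][180:240,225:285,::-1],(400,400),interpolation=0)]))
```

```text
130 ((30.815378189086914, 27.70594024658203), (32.669464111328125, 41.465003967285156), 98.67424011230469) [0.53657691 0.25718523 0.137     ]
150 ((30.654848098754883, 27.874637603759766), (31.65755844116211, 40.36878967285156), 100.39155578613281) [0.53680936 0.25634633 0.137     ]
[391.33200803 147.7027008 ] [252.38756634 207.6045609 ]
[389.82252215 146.95004837] [252.90456381 208.94195774]
purple [0.327 0.324 0.087]
turq [0.547 0.496 0.087]
plate [0.377 0.52  0.014]
can [0.701 0.427 0.105]
beaker [0.74  0.233 0.075]
puck [ 0.426 -0.011  0.028]
rack [ 0.758 -0.031  0.06 ]
bottle [ 0.754 -0.296  0.115]
driver [ 0.418 -0.526  0.02 ]
box [0.493 0.764 0.1  ]
scope [0.196 0.673 0.02 ]
```

View pics/k.png

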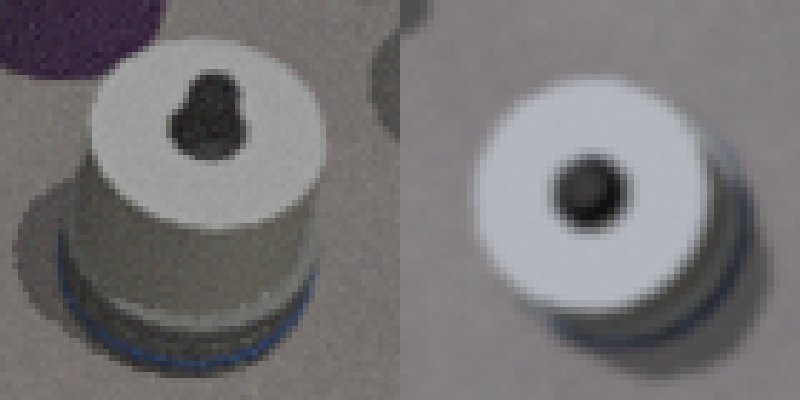

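```bash
cat >> h.py <<'E'
from scipy.spatial.transform import Rotation as Ro
def to(X,ref=None):
    o=bot.get_obs(); R=Ro.from_quat(o["tool_rot"]); p=o["eef_pos"] if ref is None else ref
    # keep tool straight down, current yaw: correction rotvec in tool axes
    x=R.as_matrix()[:,0]; yaw=np.arctan2(x[1],x[0]); x=np.array([np.cos(yaw),np.sin(yaw),0]); z=np.array([0,0,-1.]);
    G=Ro.from_matrix(np.c_[x,np.cross(z,x),z])
    print("t",round(o["clock"],2),"p",p.round(4),"-> travel",R.inv().apply(np.array(X)-p).round(4),"dr fix",(R.inv()*G).as_rotvec().round(4),"f",o["ft_force"].round(2),"w",round(o["grip_width"],4),"j",o["joint_pos"].round(2))
E
python3 -c "
from h import *
to([.534,.256,.225]); to([.534,.256,.142])"
```

```text
t 0.4 p [0.1839 0.4648 0.2041] -> travel [-0.4024 -0.0654 -0.0209] dr fix [-0.0003 -0.      0.    ] f [ 1.2  -0.42 -0.38] w 0.0855 j [1.19 0.24 0.   1.34 0.   1.57]
t 0.4 p [0.1839 0.4648 0.2041] -> travel [-0.4024 -0.0653  0.0621] dr fix [-0.0003 -0.      0.    ] f [ 1.2  -0.42 -0.38] w 0.0855 j [1.19 0.24 0.   1.34 0.   1.57]
```

```bash
python3 -m crank '{"dr":[[0,0,0],[0,0,0],[0,0,0],[0,0,0],[0,0,0],[0,0,0],[0,0,0],[0,0,0],[0,0,0],[0,0,0]],"travel":[[-0.03,-0.005,-0.015],[-0.08,-0.013,-0.021],[-0.13,-0.021,-0.021],[-0.18,-0.029,-0.021],[-0.23,-0.037,-0.021],[-0.28,-0.046,-0.021],[-0.33,-0.054,-0.021],[-0.375,-0.061,-0.021],[-0.402,-0.065,-0.021],[-0.402,-0.065,-0.021]],"hand":[0.085,0.085,0.085,0.085,0.085,0.085,0.085,0.085,0.085,0.085]}'
python3 - <<'E'
from m import *
to([.534,.256,.142])
cv2.imwrite("pics/p1.png",np.hstack([cv2.resize(s["color"][100:200,340:440,::-1],(400,400),interpolation=2),cv2.resize(t["color"][170:260,200:290,::-1],(400,400),interpolation=2)]))
E
```

```text
clock: 1.65
eef_pos: [0.5353, 0.2551, 0.2245]
tool_rot: [0.189, 0.982, -0.0, -0.0]
ft_force: [-0.9, 0.1, -0.5]
grip_width: 0.0849
t 1.75 p [0.5335 0.2565 0.2249] -> travel [-0.0007 -0.0003  0.0829] dr fix [-0.0004 -0.0009  0.    ] f [ 0.08  0.8  -0.72] w 0.085 j [0.45 0.42 0.32 1.47 0.   0.83]
```

View pics/p1.png

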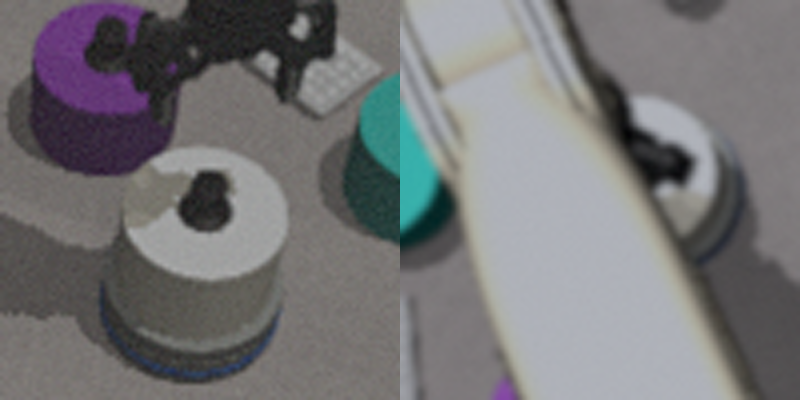

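The picture shows the open gripper above the white lid, with the knob at scene (392,149). The pose is correct, so I'll descend and grip the knob.

```bash
python3 -m crank '{"dr":[[0,0,0],[0,0,0],[0,0,0],[0,0,0],[0,0,0],[0,0,0],[0,0,0],[0,0,0],[0,0,0],[0,0,0]],"travel":[[0,0,0.02],[0,0,0.045],[0,0,0.065],[0,0,0.078],[0,0,0.083],[0,0,0.083],[0,0,0.083],[0,0,0.083],[0,0,0.083],[0,0,0.083]],"hand":[0.085,0.085,0.085,0.085,0.085,0.085,0.06,0.04,0.02,0.015]}';  python3 -c "
from h import *
to([.534,.256,.235])"
```

```text
clock: 3.0
eef_pos: [0.5344, 0.257, 0.1429]
tool_rot: [0.187, 0.982, 0.001, 0.001]
ft_force: [1.3, 1.7, 1.6]
grip_width: 0.0256
t 3.0 p [0.5344 0.257  0.1429] -> travel [-0.0001 -0.001  -0.0921] dr fix [0.0016 0.0008 0.    ] f [1.33 1.72 1.58] w 0.0256 j [0.45 0.45 0.15 1.27 0.   0.82]
```

```bash
python3 -m crank '{"dr":[[0,0,0],[0,0,0]],"travel":[[0,0,0],[0,0,0]],"hand":[0.015,0.015]}'
python3 - <<'E'
from m import *
to([.534,.256,.235])
cv2.imwrite("pics/p2.png",np.hstack([cv2.resize(s["color"][100:200,340:440,::-1],(400,400),interpolation=2),cv2.resize(t["color"][170:260,200:290,::-1],(400,400),interpolation=2)]))
E
```

```text
clock: 3.25
eef_pos: [0.5343, 0.257, 0.1428]
tool_rot: [0.187, 0.982, 0.001, 0.001]
ft_force: [0.4, 1.6, 4.2]
grip_width: 0.0255
t 3.35 p [0.5343 0.257  0.1428] -> travel [-0.0002 -0.001  -0.0922] dr fix [0.0014 0.0008 0.    ] f [0.8  2.39 4.49] w 0.0257 j [0.45 0.45 0.15 1.27 0.   0.82]
```

View pics/p2.png

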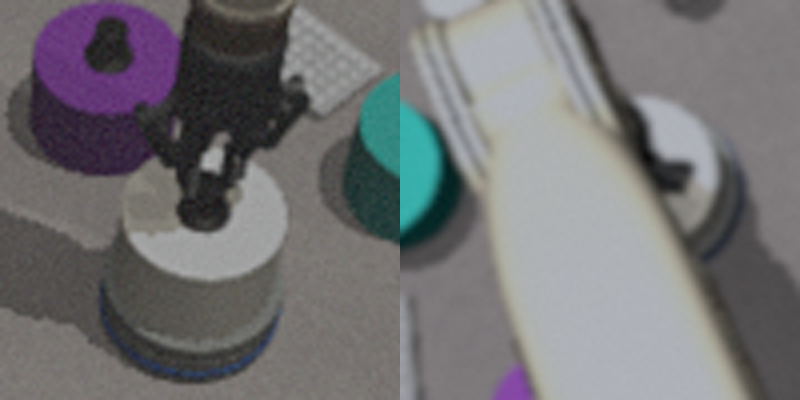

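The opening of 25.6 mm is less than the knob's 30 mm and there is an upward force, so the pads are gripping a rounded knob above its middle. I'll open, go about 5 mm lower and regrip.

```bash
python3 -m crank '{"dr":[[0,0,0],[0,0,0],[0,0,0],[0,0,0],[0,0,0],[0,0,0],[0,0,0],[0,0,0],[0,0,0]],"travel":[[0,0,0],[0,0,0],[0,0,0.005],[0,0,0.005],[0,0,0.005],[0,0,0.005],[0,0,0.005],[0,0,0.005],[0,0,0.005]],"hand":[0.05,0.05,0.05,0.04,0.015,0.015,0.015,0.015,0.015]}';  python3 -c "
from h import *
to([.534,.256,.235])"
```

```text
clock: 4.47
eef_pos: [0.5338, 0.2566, 0.1371]
tool_rot: [0.187, 0.982, -0.0, -0.0]
ft_force: [1.0, 0.5, -1.8]
grip_width: 0.0271
t 4.47 p [0.5338 0.2566 0.1371] -> travel [-0.0004 -0.0005 -0.0979] dr fix [-0.0001 -0.0001  0.    ] f [ 1.01  0.52 -1.79] w 0.0271 j [0.45 0.46 0.14 1.25 0.   0.82]
```

```bash
python3 -m crank '{"dr":[[0,0,0],[0,0,0],[0,0,0],[0,0,0],[0,0,0],[0,0,0],[0,0,0],[0,0,0],[0,0,0],[0,0,0]],"travel":[[0,0,-0.005],[0,0,-0.015],[0,0,-0.028],[0,0,-0.041],[0,0,-0.054],[0,0,-0.067],[0,0,-0.08],[0,0,-0.093],[0,0,-0.1],[0,0,-0.1]],"hand":[0.015,0.015,0.015,0.015,0.015,0.015,0.015,0.015,0.015,0.015]}'
python3 - <<'E'
from m import *
to([.36,.11,.237])
to([.36,.11,.088])
cv2.imwrite("pics/p3.png",np.hstack([cv2.resize(s["color"][80:200,330:450,::-1],(400,400),interpolation=2),cv2.resize(t["color"][170:260,200:290,::-1],(400,400),interpolation=2)]))
E
```

```text
clock: 5.72
eef_pos: [0.5342, 0.2567, 0.2378]
tool_rot: [0.187, 0.982, 0.0, 0.0]
ft_force: [-0.4, -0.6, -1.8]
grip_width: 0.0267
t 5.83 p [0.5336 0.2565 0.2367] -> travel [ 1.076e-01 -2.001e-01 -1.000e-04] dr fix [-0.0007 -0.0006  0.    ] f [-0.64 -0.6  -1.73] w 0.0269 j [ 0.45  0.42  0.34  1.49 -0.    0.82]
t 5.83 p [0.5336 0.2565 0.2367] -> travel [ 0.1075 -0.2     0.1489] dr fix [-0.0007 -0.0006  0.    ] f [-0.64 -0.6  -1.73] w 0.0269 j [ 0.45  0.42  0.34  1.49 -0.    0.82]
```

View pics/p3.png

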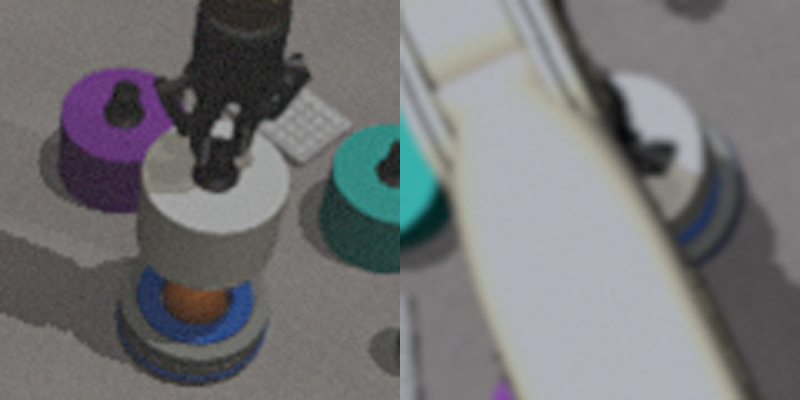

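The lid hangs level, 100 mm up, and the amber bulb shows in the blue cooler below it. Next I'll carry the lid to (0.36, 0.11), which is clear.

```bash
python3 -m crank '{"dr":[[0,0,0],[0,0,0],[0,0,0],[0,0,0],[0,0,0],[0,0,0],[0,0,0],[0,0,0],[0,0,0],[0,0,0]],"travel":[[0.005,-0.01,-0.005],[0.016,-0.03,-0.005],[0.03,-0.055,-0.005],[0.044,-0.082,-0.005],[0.058,-0.109,-0.005],[0.072,-0.135,0],[0.086,-0.16,0.01],[0.097,-0.182,0.025],[0.105,-0.195,0.04],[0.1075,-0.2,0.055]],"hand":[0.015,0.015,0.015,0.015,0.015,0.015,0.015,0.015,0.015,0.015]}';  python3 -c "
from h import *
to([.36,.11,.092])"
```

```text
clock: 7.08
eef_pos: [0.3587, 0.1092, 0.182]
tool_rot: [0.188, 0.982, -0.0, 0.0]
ft_force: [-0.3, -0.0, -2.5]
grip_width: 0.0267
t 7.08 p [0.3587 0.1092 0.182 ] -> travel [-0.0009  0.0013  0.09  ] dr fix [-0.0001  0.0001 -0.    ] f [-0.31 -0.01 -2.51] w 0.0267 j [ 0.3   0.   -0.33  1.24 -0.    0.67]
```

```bash
python3 -m crank '{"dr":[[0,0,0],[0,0,0],[0,0,0],[0,0,0],[0,0,0],[0,0,0],[0,0,0],[0,0,0],[0,0,0]],"travel":[[0,0,0.008],[0,0,0.022],[0,0,0.038],[0,0,0.054],[0,0,0.07],[0,0,0.082],[0,0,0.088],[0,0,0.09],[0,0,0.09]],"hand":[0.015,0.015,0.015,0.015,0.015,0.015,0.015,0.015,0.015]}';  python3 - <<'E'
from m import *
to([.36,.11,.087])
cv2.imwrite("pics/p4.png",cv2.resize(s["color"][90:230,230:440,::-1],(780,520),interpolation=2))
E
```

```text
clock: 8.2
eef_pos: [0.3606, 0.1103, 0.0925]
tool_rot: [0.187, 0.982, 0.0, 0.0]
ft_force: [0.6, -0.7, -1.0]
grip_width: 0.0268
t 8.3 p [0.3607 0.1103 0.0926] -> travel [ 0.0006 -0.0005  0.0056] dr fix [0.0006 0.0008 0.    ] f [ 0.03 -0.67 -3.09] w 0.0268 j [ 0.3   0.09 -0.49  0.99  0.    0.67]
```

View pics/p4.png

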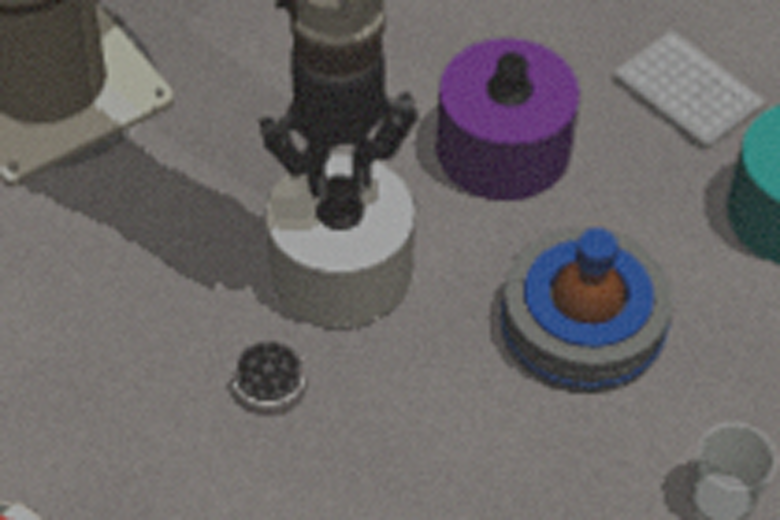

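```bash
python3 -m crank '{"dr":[[0,0,0],[0,0,0],[0,0,0],[0,0,0]],"travel":[[0,0,0.002],[0,0,0.004],[0,0,0.0055],[0,0,0.0055]],"hand":[0.015,0.015,0.015,0.015]}'
```

```text
clock: 8.8
eef_pos: [0.3606, 0.1104, 0.087]
tool_rot: [0.187, 0.982, 0.0, 0.0]
ft_force: [-0.3, 1.2, 0.8]
grip_width: 0.0269
```

```bash
python3 -m crank '{"dr":[[0,0,0],[0,0,0]],"travel":[[0,0,0.001],[0,0,0.001]],"hand":[0.015,0.015]}'
```

```text
clock: 9.05
eef_pos: [0.3607, 0.1108, 0.0867]
tool_rot: [0.187, 0.982, 0.001, 0.0]
ft_force: [-2.5, 2.3, 7.7]
grip_width: 0.0274
```

The force has turned upward (+7.7 N), so the lid's rim is on the bench. I'll release it and rise.

```bash
python3 -m crank '{"dr":[[0,0,0],[0,0,0],[0,0,0],[0,0,0],[0,0,0],[0,0,0],[0,0,0],[0,0,0],[0,0,0],[0,0,0]],"travel":[[0,0,0],[0,0,0],[0,0,0],[0,0,0],[0,0,-0.005],[0,0,-0.025],[0,0,-0.05],[0,0,-0.08],[0,0,-0.11],[0,0,-0.13]],"hand":[0.035,0.06,0.085,0.085,0.085,0.085,0.085,0.085,0.085,0.085]}';  python3 - <<'E'
from m import *
to([.36,.11,.087])
def bl(c,roi):
    x0,y0,x1,y1=roi;h=cv2.cvtColor(c["color"],cv2.COLOR_RGB2HSV)[y0:y1,x0:x1]
    return h
cv2.imwrite("pics/p5s.png",cv2.resize(s["color"][90:230,230:440,::-1],(780,520),interpolation=2))
cv2.imwrite("pics/p5t.png",cv2.resize(t["color"][150:300,180:380,::-1],(800,600),interpolation=2))
E
```

```text
clock: 10.3
eef_pos: [0.3608, 0.1103, 0.2175]
tool_rot: [0.187, 0.982, 0.0, 0.001]
ft_force: [0.1, -0.2, -0.5]
grip_width: 0.0848
t 10.4 p [0.3619 0.1106 0.218 ] -> travel [ 0.0021 -0.0017  0.131 ] dr fix [0.0031 0.004  0.    ] f [-0.44  0.13  0.19] w 0.0848 j [ 0.3  -0.01 -0.25  1.33 -0.    0.67]
```

View pics/p5s.png

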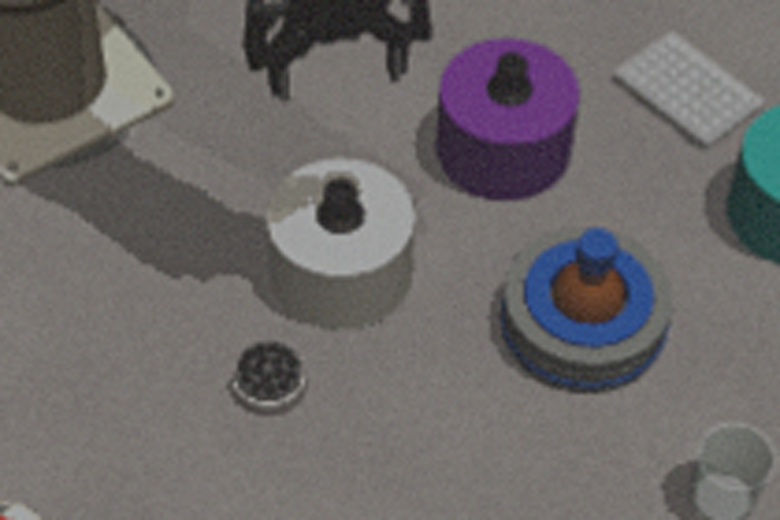

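View pics/p5t.png

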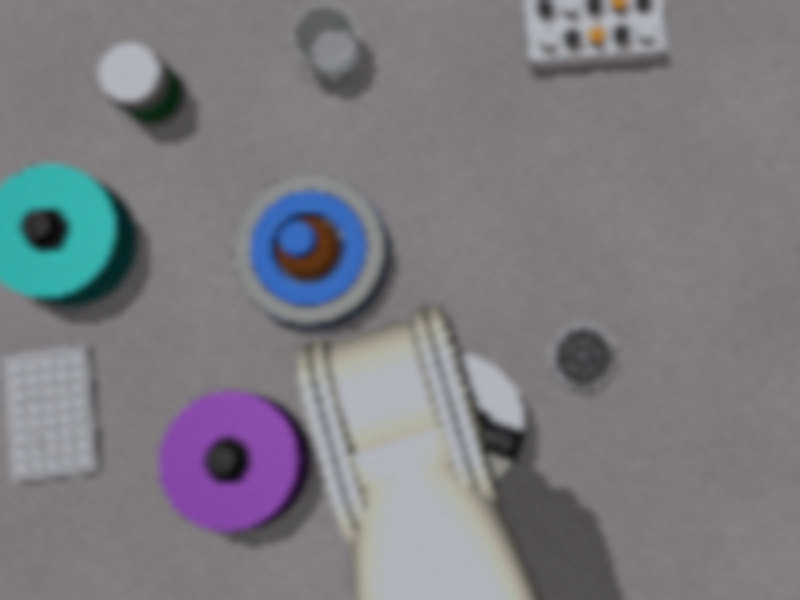

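The white lid stands flat and released at scene (322,146). The flask is upright in the cooler, with its cap at scene (391,154) and top (254,209). Now I'll measure the cap position from the blue disc and the blue boss.

Run:
```python
from m import *
for n,c,roi in(("s",s,(365,140,415,185)),("t",t,(235,190,280,232))):
    x0,y0,x1,y1=roi; h=cv2.cvtColor(c["color"],cv2.COLOR_RGB2HSV)[y0:y1,x0:x1]
    bl=(h[...,0]>100)&(h[...,0]<125)&(h[...,1]>110)
    am=((h[...,0]<20))&(h[...,1]>110)
    print(n,"amber",blobs(am,(x0,y0)))
    if n=="t":
        e=ell(bl); ce=np.array(e[0])+[x0,y0]; print("boss",ce,e[1],plane(c,ce,.054))
    for X in([.534,.2565,.125],[.538,.2565,.125],[.534,.2605,.125]): print(proj(c,X))
a=cv2.resize(s["color"][140:185,365:415,::-1],(400,360),interpolation=0);b=cv2.resize(t["color"][188:233,235:285,::-1],(400,360),interpolation=0)
for img,c,(x0,y0) in((a,s,(365,140)),(b,t,(235,188))):
    for X,col in(([.534,.2565,.125],(0,255,0)),):
        for k in range(24):
            q=proj(c,[X[0]+.017*np.cos(k*.2618),X[1]+.017*np.sin(k*.2618),X[2]]); cv2.circle(img,(int((q[0]-x0+.5)*8),int((q[1]-y0+.5)*8)),1,col,-1)
cv2.imwrite("pics/cap.png",np.hstack([a,b]))
```

```text
s amber [(np.int32(174), array([388.4, 169. ]), array([380, 161,  18,  15]))]
[389.70464987 154.5763904 ]
[390.49673858 155.40262831]
[390.68416364 154.00496097]
t amber [(np.int32(81), array([258.4, 213.3]), array([250, 205,  14,  14]))]
boss [256.62530518 211.64586449] (27.886783599853516, 28.60727310180664) [0.53492057 0.2585663  0.054     ]
[254.14831984 209.28133848]
[254.16800453 208.23349481]
[253.08849714 209.29103783]
```

View pics/cap.png

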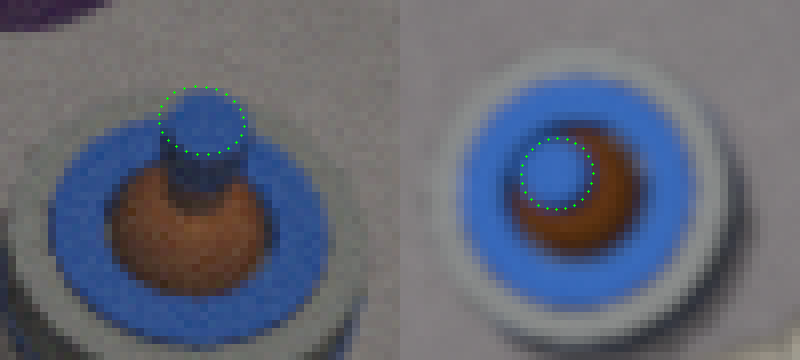

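```bash
python3 -c "
from h import *
to([.535,.2575,.218]);to([.535,.2575,.09])"
```

```text
t 10.5 p [0.3603 0.1102 0.2156] -> travel [-0.1082  0.2013 -0.0024] dr fix [0.0002 0.0003 0.    ] f [-0.05  0.05 -0.69] w 0.0853 j [ 0.3  -0.01 -0.25  1.33 -0.    0.67]
t 10.5 p [0.3603 0.1102 0.2156] -> travel [-0.1082  0.2013  0.1256] dr fix [0.0002 0.0003 0.    ] f [-0.05  0.05 -0.69] w 0.0853 j [ 0.3  -0.01 -0.25  1.33 -0.    0.67]
```

```bash
python3 -m crank '{"dr":[[0,0,0],[0,0,0],[0,0,0],[0,0,0],[0,0,0],[0,0,0],[0,0,0],[0,0,0]],"travel":[[-0.011,0.02,-0.005],[-0.03,0.055,-0.005],[-0.051,0.095,-0.005],[-0.072,0.135,-0.005],[-0.09,0.168,-0.003],[-0.102,0.19,-0.003],[-0.108,0.201,-0.003],[-0.108,0.201,-0.003]],"hand":[0.085,0.085,0.085,0.085,0.085,0.085,0.085,0.085]}';  python3 - <<'E'
from m import *
to([.535,.2575,.09])
cv2.imwrite("pics/p6.png",np.hstack([cv2.resize(s["color"][100:200,340:440,::-1],(400,400),interpolation=2),cv2.resize(t["color"][170:260,200:290,::-1],(400,400),interpolation=2)]))
E
```

```text
clock: 11.5
eef_pos: [0.5343, 0.2574, 0.2163]
tool_rot: [0.187, 0.982, -0.001, -0.001]
ft_force: [-0.4, 0.6, 0.1]
grip_width: 0.0849
t 11.6 p [0.5338 0.2568 0.2174] -> travel [-0.001   0.0013  0.1274] dr fix [-0.0021 -0.0018  0.    ] f [-0.5   0.45  0.14] w 0.085 j [ 0.45  0.43  0.3   1.45 -0.    0.83]
```

View pics/p6.png

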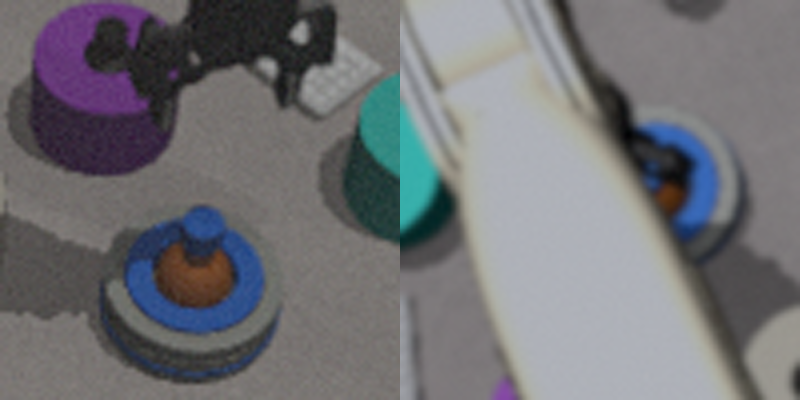

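The gripper is above the flask with its cap clear between the jaws, so I'll descend and grip.

```bash
python3 -m crank '{"dr":[[0,0,0],[0,0,0],[0,0,0],[0,0,0],[0,0,0],[0,0,0],[0,0,0],[0,0,0],[0,0,0]],"travel":[[0,0.001,0.015],[-0.001,0.001,0.04],[-0.001,0.001,0.07],[-0.001,0.001,0.095],[-0.001,0.001,0.113],[-0.001,0.001,0.122],[-0.001,0.001,0.127],[-0.001,0.001,0.127],[-0.001,0.001,0.127]],"hand":[0.085,0.085,0.085,0.085,0.085,0.085,0.085,0.08,0.065]}';  python3 -c "
from h import *
to([.535,.2575,.09])"
```

```text
clock: 12.72
eef_pos: [0.5365, 0.2581, 0.0925]
tool_rot: [0.187, 0.982, 0.0, 0.001]
ft_force: [-0.3, 0.5, -0.3]
grip_width: 0.0657
t 12.72 p [0.5365 0.2581 0.0925] -> travel [ 0.0012 -0.0011  0.0025] dr fix [0.0012 0.0011 0.    ] f [-0.26  0.53 -0.29] w 0.0657 j [0.45 0.49 0.08 1.15 0.   0.83]
```

```bash
python3 -m crank '{"dr":[[0,0,0],[0,0,0],[0,0,0],[0,0,0],[0,0,0],[0,0,0]],"travel":[[0,0,0],[0,0,0],[0,0,0],[0,0,0],[0,0,0],[0,0,0]],"hand":[0.045,0.03,0.02,0.02,0.02,0.02]}';  python3 - <<'E'
from m import *
to([.535,.2575,.2])
cv2.imwrite("pics/p7.png",np.hstack([cv2.resize(s["color"][100:200,340:440,::-1],(400,400),interpolation=2),cv2.resize(t["color"][170:260,200:290,::-1],(400,400),interpolation=2)]))
E
```

```text
clock: 13.48
eef_pos: [0.5365, 0.2581, 0.0925]
tool_rot: [0.187, 0.982, 0.0, 0.001]
ft_force: [-0.1, -1.2, 5.6]
grip_width: 0.03
t 13.57 p [0.5365 0.2581 0.0924] -> travel [ 0.0011 -0.001  -0.1076] dr fix [0.0011 0.001  0.    ] f [-0.29 -0.27  4.75] w 0.0299 j [ 0.45  0.49  0.08  1.15 -0.    0.83]
```

View pics/p7.png

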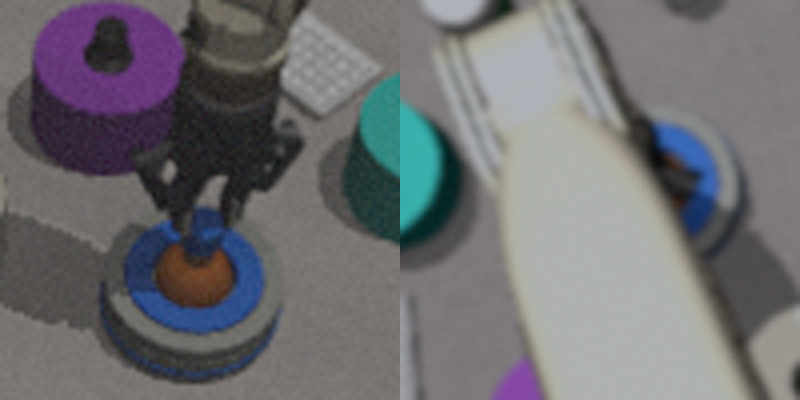

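The cap is held at a 30 mm reading. That is 4 mm under its diameter, the same offset as on the knob. I'll lift straight up.

```bash
python3 -m crank '{"dr":[[0,0,0],[0,0,0],[0,0,0],[0,0,0],[0,0,0],[0,0,0],[0,0,0],[0,0,0],[0,0,0],[0,0,0]],"travel":[[0,0,-0.006],[0,0,-0.02],[0,0,-0.038],[0,0,-0.058],[0,0,-0.078],[0,0,-0.098],[0,0,-0.118],[0,0,-0.136],[0,0,-0.146],[0,0,-0.15]],"hand":[0.02,0.02,0.02,0.02,0.02,0.02,0.02,0.02,0.02,0.02]}'
python3 - <<'E'
from m import *
to([.5095,-.319,.24])
cv2.imwrite("pics/p8.png",np.hstack([cv2.resize(s["color"][60:180,330:450,::-1],(400,400),interpolation=2),cv2.resize(t["color"][170:260,200:290,::-1],(400,400),interpolation=2)]))
E
```

```text
clock: 14.82
eef_pos: [0.5361, 0.2579, 0.2423]
tool_rot: [0.187, 0.982, 0.0, 0.0]
ft_force: [-0.2, -0.1, -2.0]
grip_width: 0.0297
t 14.93 p [0.5359 0.2579 0.2417] -> travel [-0.1877 -0.5461  0.0017] dr fix [-0.0001 -0.0001  0.    ] f [ 0.57  0.22 -1.37] w 0.03 j [0.45 0.43 0.36 1.51 0.   0.83]
```

View pics/p8.png

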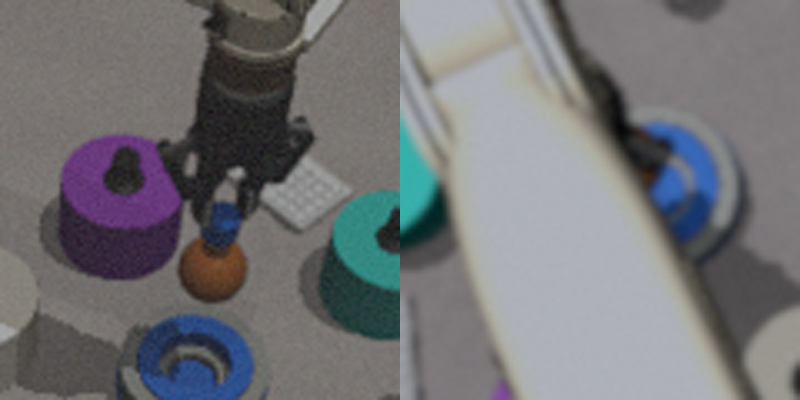

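```bash
python3 -m crank '{"dr":[[0,0,0],[0,0,0],[0,0,0],[0,0,0],[0,0,0],[0,0,0],[0,0,0],[0,0,0],[0,0,0],[0,0,0]],"travel":[[-0.003,-0.01,-0.003],[-0.01,-0.03,-0.008],[-0.02,-0.058,-0.01],[-0.032,-0.092,-0.01],[-0.044,-0.127,-0.01],[-0.056,-0.162,-0.01],[-0.068,-0.197,-0.01],[-0.08,-0.232,-0.01],[-0.09,-0.262,-0.01],[-0.096,-0.28,-0.01]],"hand":[0.02,0.02,0.02,0.02,0.02,0.02,0.02,0.02,0.02,0.02]}'; python3 -c "
from h import *
to([.5095,-.319,.25])"
```

```text
clock: 16.18
eef_pos: [0.5214, -0.0403, 0.252]
tool_rot: [0.189, 0.982, -0.0, 0.0]
ft_force: [0.0, 0.1, -0.7]
grip_width: 0.0301
t 16.18 p [ 0.5214 -0.0403  0.252 ] -> travel [-0.0922 -0.2632  0.0021] dr fix [-0.0002  0.0002 -0.    ] f [ 0.02  0.15 -0.72] w 0.0301 j [-0.08  0.27  0.17  1.47 -0.    0.3 ]
```

```bash
python3 -m crank '{"dr":[[0,0,0],[0,0,0],[0,0,0],[0,0,0],[0,0,0],[0,0,0],[0,0,0],[0,0,0],[0,0,0],[0,0,0]],"travel":[[-0.004,-0.012,0],[-0.014,-0.04,0],[-0.026,-0.075,0],[-0.039,-0.11,0],[-0.051,-0.145,0],[-0.063,-0.18,0],[-0.075,-0.214,0],[-0.085,-0.243,0],[-0.091,-0.26,0],[-0.092,-0.263,0]],"hand":[0.02,0.02,0.02,0.02,0.02,0.02,0.02,0.02,0.02,0.02]}'
python3 - <<'E'
from m import *
to([.5095,-.319,.20])
cv2.imwrite("pics/p9.png",np.hstack([cv2.resize(s["color"][170:290,170:290,::-1],(400,400),interpolation=2),cv2.resize(t["color"][165:265,350:450,::-1],(400,400),interpolation=2)]))
E
```

```text
clock: 17.42
eef_pos: [0.511, -0.3166, 0.2513]
tool_rot: [0.188, 0.982, 0.0, -0.0]
ft_force: [-0.3, 0.1, -1.5]
grip_width: 0.0297
t 17.52 p [ 0.5111 -0.3156  0.2516] -> travel [ 0.0002 -0.0038  0.0516] dr fix [ 0.0007 -0.0004 -0.    ] f [ 0.5  -0.14 -2.  ] w 0.0297 j [-0.55  0.44  0.41  1.54  0.   -0.18]
```

View pics/p9.png

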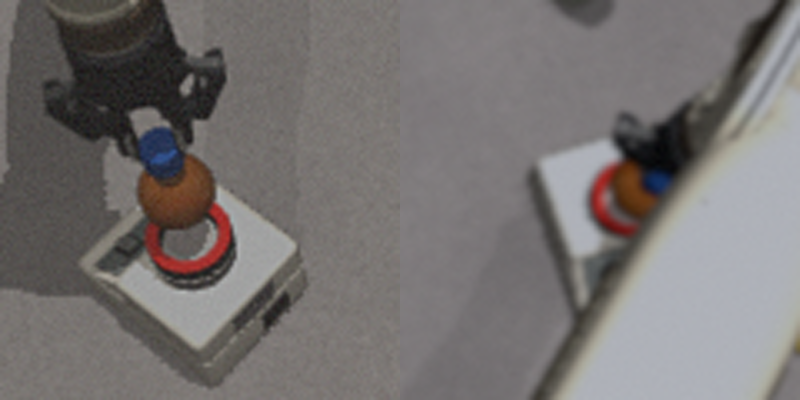

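Run:
```python
from m import *
x0,y0,x1,y1=200,205,250,262
h=cv2.cvtColor(s["color"],cv2.COLOR_RGB2HSV)[y0:y1,x0:x1]
am=(h[...,0]>=5)&(h[...,0]<20)&(h[...,1]>90)
b=blobs(am,(x0,y0));print(b)
e=ell(am);ce=np.array(e[0])+[x0,y0];print(ce,e[1])
p=bot.get_obs()["eef_pos"];print(p,plane(s,ce,p[2]-.0435))
print("ring by scene [.511,-.3203], expected px of bulb at TCP",proj(s,[p[0],p[1],p[2]-.0435]))
```

```text
[(np.int32(328), array([223.2, 228.2]), array([212, 216,  22,  23]))]
[222.73897552 226.86362839] (22.3354434967041, 22.966670989990234)
[ 0.51125394 -0.31508214  0.25182038] [ 0.51149127 -0.31573391  0.20832038]
ring by scene [.511,-.3203], expected px of bulb at TCP [222.90860072 226.68043957]
```

```bash
python3 -m crank '{"dr":[[0,0,0],[0,0,0],[0,0,0],[0,0,0],[0,0,0],[0,0,0]],"travel":[[0,-0.004,0.005],[0,-0.0045,0.018],[0,-0.0045,0.033],[0,-0.0045,0.044],[0,-0.0045,0.048],[0,-0.0045,0.048]],"hand":[0.02,0.02,0.02,0.02,0.02,0.02]}'
python3 - <<'E'
from m import *
to([.510,-.3195,.1872])
cv2.imwrite("pics/p10.png",np.hstack([cv2.resize(s["color"][190:270,180:260,::-1],(400,400),interpolation=2),cv2.resize(t["color"][180:250,370:440,::-1],(400,400),interpolation=2)]))
E
```

```text
clock: 18.38
eef_pos: [0.5092, -0.3203, 0.2033]
tool_rot: [0.187, 0.982, 0.0, -0.0]
ft_force: [0.1, 0.2, -1.3]
grip_width: 0.0298
t 18.48 p [ 0.5096 -0.3206  0.2042] -> travel [0.0001 0.0012 0.017 ] dr fix [-0.0002  0.0009 -0.    ] f [ 0.29 -0.79 -1.21] w 0.03 j [-0.56  0.45  0.3   1.42 -0.   -0.18]
```

View pics/p10.png

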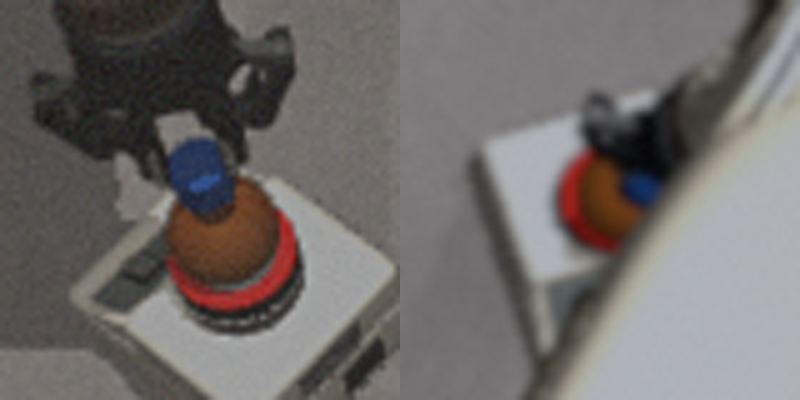

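The bulb sits centred just above the red ring in both views. I'll lower it gently and watch the force.

```bash
python3 -m crank '{"dr":[[0,0,0],[0,0,0],[0,0,0],[0,0,0]],"travel":[[0,0.001,0.003],[0,0.001,0.006],[0,0.001,0.008],[0,0.001,0.008]],"hand":[0.02,0.02,0.02,0.02]}'; python3 -m crank '{"dr":[[0,0,0],[0,0,0],[0,0,0]],"travel":[[0,0,0.0015],[0,0,0.003],[0,0,0.003]],"hand":[0.02,0.02,0.02]}'
```

```text
clock: 18.98
eef_pos: [0.5101, -0.3196, 0.1965]
tool_rot: [0.187, 0.982, -0.0, 0.001]
ft_force: [-1.0, 0.2, 3.9]
grip_width: 0.0297
clock: 19.35
eef_pos: [0.51, -0.3196, 0.1932]
tool_rot: [0.187, 0.982, -0.0, 0.001]
ft_force: [-0.5, 0.7, 4.8]
grip_width: 0.0298
```

```bash
python3 -m crank '{"dr":[[0,0,0],[0,0,0],[0,0,0]],"travel":[[0,0,0.002],[0,0,0.004],[0,0,0.004]],"hand":[0.02,0.02,0.02]}'; python3 -m crank '{"dr":[[0,0,0],[0,0,0],[0,0,0]],"travel":[[0,0,0.0015],[0,0,0.003],[0,0,0.003]],"hand":[0.02,0.02,0.02]}'
```

```text
clock: 19.73
eef_pos: [0.5102, -0.3196, 0.1897]
tool_rot: [0.187, 0.982, -0.0, 0.001]
ft_force: [0.1, 0.9, 7.9]
grip_width: 0.03
clock: 20.1
eef_pos: [0.5107, -0.3199, 0.1882]
tool_rot: [0.187, 0.982, -0.001, 0.002]
ft_force: [-0.8, 0.9, 11.4]
grip_width: 0.03
```

```bash
python3 -m crank '{"dr":[[0,0,0],[0,0,0],[0,0,0]],"travel":[[0,0,0.0015],[0,0,0.0015],[0,0,0.0015]],"hand":[0.02,0.02,0.02]}'
python3 - <<'E'
from m import *
to([.510,-.3195,.1872])
cv2.imwrite("pics/p11.png",np.hstack([cv2.resize(s["color"][190:270,180:260,::-1],(400,400),interpolation=2),cv2.resize(t["color"][180:250,370:440,::-1],(400,400),interpolation=2)]))
cv2.imwrite("pics/p11s.png",s["color"][...,::-1])
x0,y0,x1,y1=200,205,250,262
h=cv2.cvtColor(s["color"],cv2.COLOR_RGB2HSV)[y0:y1,x0:x1]
am=(h[...,0]>=5)&(h[...,0]<20)&(h[...,1]>90)
e=ell(am);print(np.array(e[0])+[x0,y0],proj(s,[.51,-.3195,.1437]))
E
```

```text
clock: 20.48
eef_pos: [0.5111, -0.3201, 0.1881]
tool_rot: [0.187, 0.982, -0.001, 0.003]
ft_force: [-2.2, 1.7, 16.8]
grip_width: 0.0298
t 20.57 p [ 0.5111 -0.3201  0.188 ] -> travel [0.0012 0.0002 0.0008] dr fix [-0.0008  0.0063 -0.    ] f [-2.02  2.58 16.16] w 0.0299 j [-0.56  0.45  0.26  1.38  0.   -0.18]
[225.26080894 238.4068985 ] [225.44033849 238.14597895]
```

View pics/p11.png

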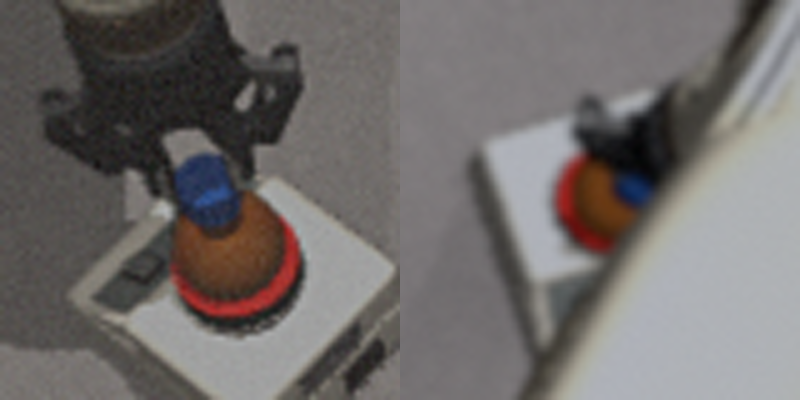

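View pics/p11s.png

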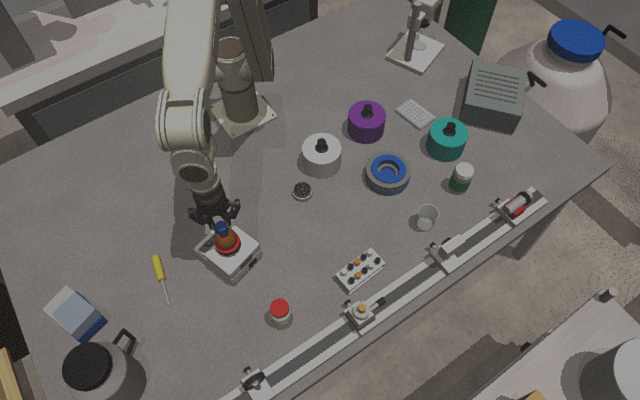

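The head is on its stop: the last 1.5 mm commanded moved the TCP only 0.1 mm, and the force rose to about 16.5 N. The flask is upright in the ring at scene (225,238) and the lid stands at (322,155). The bystanders look unmoved, so I'm handing in.

Run:
```python
from workcell import bot, job
print(job.job_done()); o=bot.get_obs(); print(o["clock"],o["eef_pos"],o["ft_force"],o["grip_width"])
```

```text
the job is handed in; nothing more can be done
None
the job is handed in; nothing more can be done
```

I handed the job in at about 20.6 s of the 64 s, with the flask held pressed down in the mixer's ring. No verdict is reported, and the arm could not be read after hand-in.

**Lid:** I lifted the white lid straight up 100 mm by its knob and set it on its rim at about (0.36, 0.11). I let go only once the force turned upward (7.7 N), and the pictures show it standing flat.

**Flask:** I took it out by its blue cap, carried it upright, seated it in the mixer ring and pressed.

**Last checks:**
- **Head down:** The tool sank about 9 to 10 mm from first contact and then stopped. Pressing on 1.5 mm moved it only 0.1 mm and raised the force to about 16.5 N. I could not read the head's joint value itself.
- **Bulb in its seat:** In the scene picture the bulb was within 0.3 px of where the seat should be with the head down. The top view was partly blocked by the arm.
- **Bystanders:** They looked unmoved in the last picture. I did not measure them.

**What disagreed:**
- **Finger opening:** It read about 3 to 4 mm under the known diameters. The first knob grip read 25.6 mm for 30 mm, so I opened, went 5 mm lower and regripped, which read 27 mm. The cap read 30 mm for 34 mm. Neither grip slipped visibly.
- **Ring centre:** The two cameras differed by about 2.5 mm, so I used a point between them.

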